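Turn the spindle parts round for reassembly

ROBOT

A 7-joint arm with a two-finger parallel gripper is mounted at the origin on a cart in front of the work surface, level with it; the furniture and walls round the work are solid. World frame = base frame: x ahead of the robot, y to its left, z up, the work surface at z = 0. Lengths are in mm, angles in degrees, forces in N, time in s.
With the tool pointing down it reaches from about 425 to 875 mm from the base axis. Payload 4.7 kg.
Tool frame: the origin (TCP) lies on the centre line of the jaws, within the pads' length; the fingertips stand 8 mm ahead of it and the grasp point (between the pads) lies 11 mm behind it (ctrl.tip_extent is the distance from the TCP to the fingertips, in mm); z points along the fingers, y is the direction in which the jaws open and shut (so a half turn about z gives the same grasp; the last joint's range is limited). The gripper opens to 87 mm and grips with 3 to 60 N. Pads are 19 mm wide; open, the fingers measure 117 mm over their backs; the gripper's body (75 mm by 190 mm) begins 51 mm behind the grasp point.
Start: joints at [-67.832, 18.392, -4.016, 83.108, 1.295, 78.541, -3.26], TCP at [236.774, 605.362, 230.587] pointing down, gripper open.
Joint ranges: [-163.93, 163.93], [-17.29, 119.83], [-79.2, 71.16], [3.27, 140.29], [-89.18, 269.18], [5.43, 117.66], [-154.24, 154.24]. Speed limits (degrees/s): [147.25, 147.25, 180, 180, 180, 180, 180].

INTERFACE

Orientations are given as a 3x3 rotation matrix whose columns are the frame's x, y, z axes.
In Python, from plant import ctrl, fingers, eyes, order, status gives the robot as it stands. Calls block until the motion is done:
- ctrl.movep(position, orientation): joint-space move of the TCP to a pose.
- ctrl.move_linear(position, ori=None, vel=150, stop_force=None): straight line of the TCP; ori=None keeps the orientation; vel is the mean speed in mm/s. With stop_force (N) it stops when the force on the tool has changed by that much, and returns True; else False.
- ctrl.set_joints(angles): joint-space move.
- fingers.set_gripper(opening, grasp_force=None): opening from 0.0 (shut) to 1.0 (fully open); grasp_force is the grip in N (None keeps the last); returns when the fingers have stopped.
- ctrl.dwell(seconds).
- ctrl.solve_ik(position, orientation): joint angles nearest the present ones, or None.
- eyes.get_image(name): name is "side" or "top"; returns the picture (420x560x3 uint8, red, green, blue); there is no depth.
- eyes.camera_model(name): a dict with "fx", "fy", "cx", "cy" (pixels), "view" (4x4, takes a point from world to camera coordinates). Camera axes: x right, y up, looking along -z (the intrinsics and any distortion apply to the point x, -y, -z); pixel columns grow to the right and rows downward; lengths in mm; the calibration is good to about 2 mm. A picture is of the moment at which its call begins. camera_model takes no time and is no camera call.
A pose or a line that the arm cannot do raises ctrl.PlanningError and nothing moves.
- order.close_job(): hands the job in, once; it reports no verdict.
Readings, each from a call of its own:
- status.read_t(): time.
- status.read_qpos(): joint angles.
- status.read_joint_vel(): joint speeds.
- status.read_joint_efforts(): joint torques, N m.
- status.read_tcp_pos(): TCP position.
- status.read_tool_rot(): TCP orientation.
- status.read_contact_force(): force on the tool from outside, world axes, zero at the start.
- status.read_moment(): the same for the moment, N m.
- status.read_gripper_width(): opening from 0.0 (shut) to 1.0 (fully open).
Only numpy, scipy, OpenCV 4.12 (cv2) and the standard library are available. Lean on these libraries where they do the work, as an engineer would, in place of code of your own. Each camera call takes 0.05 s, during which the arm holds its last target. There are 200 camera calls.

TASK

The four parts in the one tray lie in the order in which they came off a spindle, starting at that tray's pointed end. Move them to the empty tray in the reverse order, so that the part farthest from the pointed end of the first tray lies nearest the pointed end of the second, and so on: one part to each compartment, flat on its liner, centred and the same way up as before.

Things in the scene. Friction and masses are not known exactly. Their poses are not given: they have to be found in the camera images.
- tray_off: First tray, flat aluminium, holds the parts at the start, fixed, any heading, 80 mm wide, 262 long plus a pointed end (tip 169 from the middle). Four compartments in a row, 64 mm apart, parted by 3 mm ribs reaching 16 mm above the bench; long sides open. Origin on the bench under the row's middle; z up, y along the row to the pointed end. Compartment centres: x 0, y +96, +32, -32, -96 mm.
- tray_on: The other tray, empty at the start, fixed, of the same shape, sizes, origin, axes and compartment centres (x 0, y +96, +32, -32, -96 mm; y points to the pointed end). Each compartment of both trays is floored with a blue liner, 56 mm along the row by 74 mm across, its top 7 mm above the bench. Trays may swap sides, left or right.
- bearing: Steel ball bearing lying flat, ring 52 mm outside diameter, 15 mm high, about 0.12 kg. Origin at the centre of its underside, z up.
- bushing: Plain brass bushing standing on end, 36 mm diameter, 30 mm high, with a through bore, about 0.09 kg. Origin at the centre of its underside, z up.
- knob: Black star-shaped hand knob with a round brass hub on top, 46 x 48 mm, 26 mm high: the star is the lowest 14 mm, the hub is 18 mm in diameter from 14 to 26 mm, its axis at x = +2 mm, y = 0 in the knob's frame. About 0.04 kg. Origin at the middle of its underside, z up.
- nut: Steel hex nut lying flat, 24 mm across flats (two of the flats face its +x and -x), 28 mm across corners (along y), 13 mm high, about 0.05 kg. Origin at the centre of its underside, z up; at the start its x axis is within 0.25 rad of the first tray's x axis.
- liner_bearing: The blue liner, 74 x 56 x 2 mm, fixed in the first tray's compartment where the bearing lies at the start. It does not move and so marks where the bearing came from. Origin at the centre of its underside, 5 mm above the bench.
- liner_bushing: The blue liner, 74 x 56 x 2 mm, fixed in the first tray's compartment where the bushing lies at the start. It does not move and so marks where the bushing came from. Origin at the centre of its underside, 5 mm above the bench.
- liner_knob: The blue liner, 74 x 56 x 2 mm, fixed in the first tray's compartment where the knob lies at the start. It does not move and so marks where the knob came from. Origin at the centre of its underside, 5 mm above the bench.
- liner_nut: The blue liner, 74 x 56 x 2 mm, fixed in the first tray's compartment where the nut lies at the start. It does not move and so marks where the nut came from. Origin at the centre of its underside, 5 mm above the bench.
Mind the look-alikes: they are no part of the job. Several things have the shape of the knob; the one meant has the colours described above. Of the things shaped like the bearing, the steel one is meant.

How it is judged:
By the outcome, as a careful person would: the job done as asked, in the order asked, and still so for the second after the job is handed in, with the robot touching nothing.
It also fails if it takes over 120 s, if anything falls off the work surface, if the arm or the gripper's body presses on something with over 40 N, if the wrist force passes 120 N, or if a joint passes its speed limit or range.

## Working session

There is one attempt and no reset: what is moved stays moved. The work goes in short steps, each a Python script; the robot and the scene stay as the last script left them, time stands still between calls to the robot, and variables do not carry over. Pictures are saved under pics/ and viewed, about 12 in all and at most 16, crops included, and the job is handed in when it is done.

```bash
ls; mkdir -p pics; python3 - <<'E'
from plant import ctrl, fingers, eyes, order, status
import cv2, numpy as np
np.set_printoptions(suppress=True,precision=3)
for n in("top","side"):
    im=eyes.get_image(n); cv2.imwrite(f"pics/{n}0.png",im[:,:,::-1])
    print(n,eyes.camera_model(n))
print(status.read_t(),status.read_tcp_pos(),status.read_tool_rot(),ctrl.tip_extent)
E
```

```text
pics
top {'fx': 481.4615616991122, 'fy': 481.4615616991122, 'cx': 283.0553865901539, 'cy': 205.5571317139507, 'view': array([[   -0.022,    -1.   ,     0.01 ,    18.329],
       [    0.986,    -0.02 ,     0.167,  -501.576],
       [   -0.167,     0.014,     0.986, -1220.713],
       [    0.   ,     0.   ,     0.   ,     1.   ]])}
side {'fx': 463.74895384357467, 'fy': 463.74895384357467, 'cx': 269.25557120522336, 'cy': 208.31829367305937, 'view': array([[    0.985,    -0.171,     0.021,  -483.234],
       [    0.05 ,     0.401,     0.915,   -55.47 ],
       [   -0.165,    -0.9  ,     0.404, -1123.574],
       [    0.   ,     0.   ,     0.   ,     1.   ]])}
0.1 [236.669 604.878 229.581] [[-0.931  0.364 -0.001]
 [ 0.364  0.931 -0.002]
 [-0.    -0.002 -1.   ]] 8.0
```

View pics/top0.png

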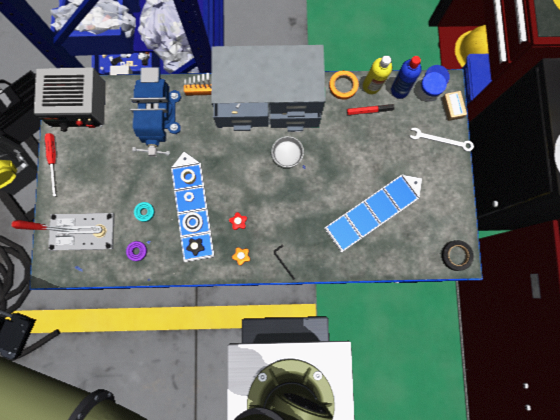

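View pics/side0.png

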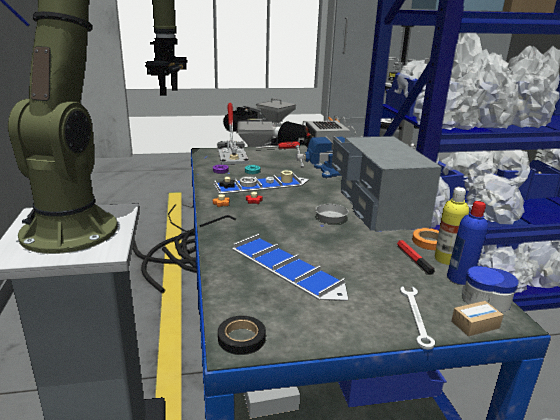

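The top view shows the full tray on the left with its tip at (184,157) and the empty tray on the right with its tip at (418,180). Next I'll enlarge both.

```bash
python3 - <<'E'
import cv2
t=cv2.imread("pics/top0.png");s=cv2.imread("pics/side0.png")
def crop(im,x,y,w,h,k,n):cv2.imwrite("pics/"+n,cv2.resize(im[y:y+h,x:x+w],None,fx=k,fy=k,interpolation=cv2.INTER_CUBIC))
crop(t,160,145,100,120,5,"c_off.png"); crop(t,315,165,120,90,6,"c_on.png")
crop(s,205,155,110,60,7,"c_soff.png"); crop(s,225,225,135,85,5,"c_son.png")
E
```

```text
(no output)
```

View pics/c_off.png

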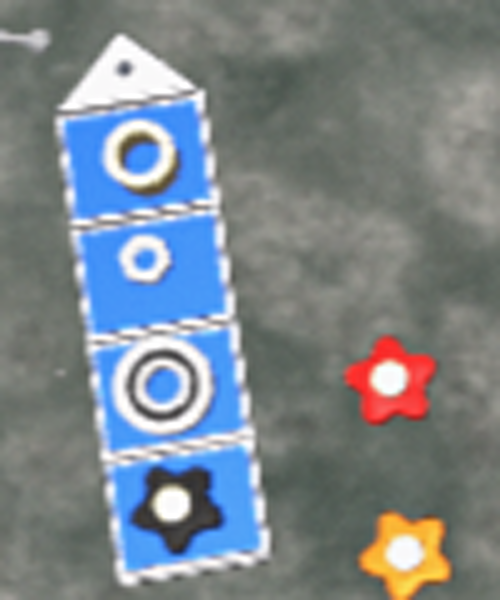

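View pics/c_soff.png

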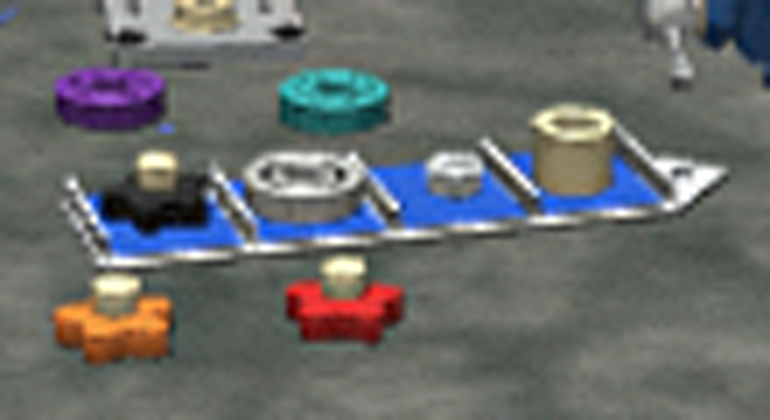

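View pics/c_on.png

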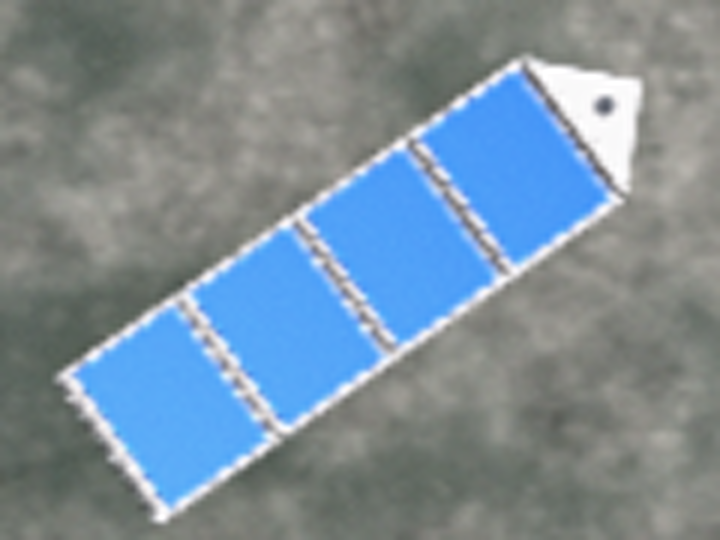

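View pics/c_son.png

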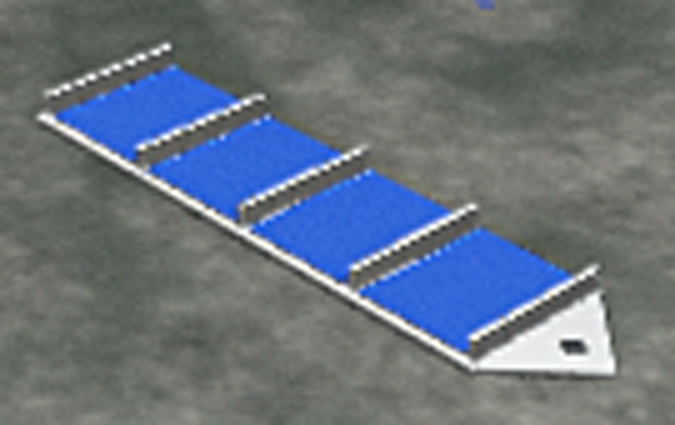

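The full tray reads, from its tip: bushing top (188,175), nut (189,197), bearing (193,222), knob (195,246).

Look-alikes:
- **Knob:** red at (238,221) and orange at (241,256). The black one at (195,246) in the tray is the one meant.
- **Bearing:** teal at (144,211), purple at (136,251) and a black tape-like ring at (456,255). The steel one at (193,222) in the tray is the one meant.

The empty tray's tip is at (421.7,178), and the crops confirm these choices.

```bash
cat > geo.py <<'E'
import numpy as np, cv2
from plant import eyes
from scipy.optimize import minimize, least_squares
CM={n:eyes.camera_model(n) for n in("top","side")}
def proj(n,P):
    m=CM[n];c=np.c_[np.atleast_2d(P),np.ones(len(np.atleast_2d(P)))]@m["view"].T
    return np.c_[m["cx"]+m["fx"]*c[:,0]/-c[:,2], m["cy"]+m["fy"]*-c[:,1]/-c[:,2]]
def triang(pix,z=None):  # pix: {cam:(u,v)}
    f=lambda p:np.concatenate([proj(n,[p[0],p[1],p[2] if z is None else z])[0]-pix[n] for n in pix])
    r=least_squares(f,[600,0,0] if z is None else [600,0]); return r.x,r.fun
def T(p,q):  # tray (x,y,th) local pts -> world
    c,s=np.cos(p[2]),np.sin(p[2]);q=np.atleast_2d(q).astype(float)
    return np.c_[p[0]+c*q[:,0]-s*q[:,1],p[1]+s*q[:,0]+c*q[:,1],q[:,2]]
def blue(im):
    im=im.astype(float);return np.clip((im[:,:,2]-im[:,:,0])/100,0,1)
def render(n,p,dz,S=8):
    A=np.zeros((420*S//1,560*S),np.uint8)
    fp=lambda Q,v:cv2.fillPoly(A,[np.int32(np.round(cv2.convexHull(((proj(n,Q)+.5)*S-.5).astype(np.float32))))],v)
    for y in(96,32,-32,-96): fp(T(p,[[a*37,y+b*28,7+dz] for a in(-1,1) for b in(-1,1)]),255)
    for y in(128,64,0,-64,-128): fp(T(p,[[a*40,y+b*1.5,z+dz] for a in(-1,1) for b in(-1,1) for z in(5,16)]),0)
    return cv2.resize(A,(560,420),interpolation=cv2.INTER_AREA)/255.
def fit(p0,boxes,B,ign,cams=("top","side")):
    def cost(q):
        e=0
        for n in cams:
            x,y,w,h=boxes[n];d=(render(n,q[:3]*[1,1,.01],q[3])-B[n])*~ign[n];e+=(d[y:y+h,x:x+w]**2).sum()
        return e
    q0=np.array([p0[0],p0[1],p0[2]*100,0.])
    sim=np.vstack([q0]+[q0+np.eye(4)[i]*[6,6,4,4][i] for i in range(4)])
    r=minimize(cost,q0,method="Nelder-Mead",options=dict(initial_simplex=sim,xatol=.05,fatol=.02,maxiter=250))
    return r.x*[1,1,.01,1],r.fun
E
cat > m1.py <<'E'
from geo import *
np.set_printoptions(suppress=True,precision=2)
I={n:cv2.imread(f"pics/{n}0.png")[:,:,::-1] for n in CM}; B={n:blue(I[n]) for n in I}
k=lambda o,f,u,v:((u+.5)/f-.5+o[0],(v+.5)/f-.5+o[1])
t=lambda u,v:k((160,145),5,u,v); s=lambda u,v:k((205,155),7,u,v)
parts={"bushing":(t(139,153),s(572,122),37),"nut":(t(145,259),s(455,162),20),"bearing":(t(163,385),s(305,174),22),"knobhub":(t(173,504),s(157,158),33)}
for a,(u,v,z) in parts.items():
    x,r=triang({"top":u,"side":v}); y,r2=triang({"top":u,"side":v},z); y3,_=triang({"top":u},z)
    print(a,x,"fixz",y,r2,"top only",y3)
# initial tray guess from top corners, z=5
def init(tip,e1,e2):
    P=[triang({"top":q},5)[0] for q in(tip,e1,e2)]; m=(P[1]+P[2])/2; d=P[0]-m; d/=np.linalg.norm(d)
    c=P[0]-169*d; return np.r_[c,np.arctan2(-d[0],d[1])]
po=lambda u,v:k((315,165),6,u,v)
pon=init(po(640,80),po(62,377),po(162,520)); poff=init(t(120,35),t(122,582),t(268,552))
Z={n:np.zeros((420,560),bool) for n in I}
bon=dict(top=(315,165,120,90),side=(225,225,135,85)); boff=dict(top=(160,145,80,125),side=(205,160,110,38))
G={n:Z[n].copy() for n in I}
for (u,v,r) in((188,176,10),(189,197,7),(193,222,13),(195,246,12)): cv2.circle(m:=G["top"].astype(np.uint8),(u,v),r,1,-1); G["top"]=m>0
for (u0,u1,v0,v1) in((279,294,168,184),(264,275,175,185),(238,259,175,189),(218,237,175,190)): G["side"][v0:v1,u0:u1]=1
for nm,p0,b,g in(("on",pon,bon,Z),("off",poff,boff,G)):
    print(nm,"init",p0)
    for cams in(("top","side"),("top",),("side",)):
        q,c=fit(p0,b,B,g,cams);print(cams,q,c)
E
python3 m1.py
```

```text
bushing [589.03 259.87  37.82] fixz [589.19 260.19] [-0.08  0.16  0.2   0.18] top only [589.63 259.98]
nut [535.59 259.05  21.31] fixz [535.81 259.57] [-0.09 -0.11 -0.11  0.36] top only [535.51 259.32]
bearing [467.36 248.63  22.38] fixz [467.4  248.78] [-0.02 -0.12 -0.13  0.12] top only [467.08 248.71]
knobhub [402.77 240.57  35.43] fixz [402.95 241.49] [-0.2   0.02  0.05  0.65] top only [402.99 240.98]
on init [ 484.24 -231.37   -2.56]
('top', 'side') [ 484.91 -231.87   -2.56    0.34] 57.6533815455594
('top',) [ 484.91 -231.72   -2.56    2.36] 19.36589603998462
('side',) [ 484.85 -231.99   -2.56    0.47] 36.80440515186467
off init [496.81 252.36  -1.42]
('top', 'side') [498.37 253.1   -1.42   0.56] 123.6740088427528
('top',) [498.29 253.03  -1.42   0.94] 18.897206612841217
('side',) [498.79 254.06  -1.43   0.41] 104.09332049211841
```

Heights agree with the text: 37.8, 21.3, 22.4 and 35.4 mm measured for the part tops. Both trays are fitted to about 1 mm, so I'll write the pick-and-place helper and start with the bushing.

```bash
sed -i 's/print(cams,q,c)/print(cams,q,q[2],c); break/' m1.py; python3 m1.py | grep "('top', 'side')" ; cat > pp.py <<'E'
import numpy as np
from plant import ctrl, fingers, eyes, order, status
ON=np.array([484.9,-231.87]);OFF=np.array([498.37,253.1])
def Rt(th):
    best=None
    c,s=np.cos(th),np.sin(th); return [np.array([[-k*s,k*c,0],[k*c,k*s,0],[0,0,-1]]).T for k in(1,-1)]
def over(xy,th,z=150):
    q=status.read_qpos();c=[]
    for R in Rt(th):
        a=ctrl.solve_ik([*xy,z],R)
        if a is not None: c.append((np.abs(np.array(a)-q).max(),R))
    R=min(c,key=lambda e:e[0])[1]; ctrl.movep([*xy,z],R); return R
def go(xy,z,R,vel=80,**k):   # line to xyz, then trim the residual
    hit=ctrl.move_linear([*xy,z],R,vel=vel,**k)
    return hit,np.round(np.array(status.read_tcp_pos())-[*xy,z],2)
def pick(xy,th,ztip,F,wopen=1.0):
    fingers.set_gripper(wopen); R=over(xy,th); off=np.array(status.read_tcp_pos())-[*xy,150]
    go(xy,60,R,150); off=np.array(status.read_tcp_pos())-[*xy,60]
    t=np.array([*xy,ztip+8])-off; h=ctrl.move_linear(list(t),R,vel=50,stop_force=15)
    p=status.read_tcp_pos(); fingers.set_gripper(0.0,F); w=status.read_gripper_width()
    print("pick hit",h,"err",np.round(np.array(p)-[*xy,ztip+8],2),"width",round(w*87,1),"t",status.read_t())
    ctrl.move_linear([t[0],t[1],150],R,vel=150); ctrl.dwell(.2)
    print(" lifted width",round(status.read_gripper_width()*87,1),"F",np.round(status.read_contact_force(),1)); return p
def place(xy,th,ztip):
    R=over(xy,th); go(xy,60,R,150); off=np.array(status.read_tcp_pos())-[*xy,60]
    t=np.array([*xy,ztip+8])-off; ctrl.move_linear([t[0],t[1],ztip+13],R,vel=80)
    h=ctrl.move_linear([t[0],t[1],t[2]+.3],R,vel=15,stop_force=6); p=np.array(status.read_tcp_pos())
    print("place hit",h,"err",np.round(p-[*xy,ztip+8],2),"F",np.round(status.read_contact_force(),1))
    fingers.set_gripper(1.0); ctrl.move_linear([t[0],t[1],150],R,vel=150); print(" t",status.read_t())
E
python3 - <<'E'
import numpy as np
for n,x,y in(("bushing",589.19,260.19),("nut",535.81,259.57),("bearing",467.4,248.78),("knobhub",402.95,241.2)):
    for th in(-1.42,):
        c,s=np.cos(th),np.sin(th);d=np.array([x-498.37,y-253.1]);print(n,c*d[0]+s*d[1],-s*d[0]+c*d[1])
E
```

```text
('top', 'side') [ 484.91 -231.87   -2.56    0.34] -2.5609289776757187 57.6533815455594
('top', 'side') [498.37 253.1   -1.42   0.56] -1.4236846294128356 123.6740088427528
bushing 6.633936178760619 90.85445168386708
nut -0.7721353121571166 37.987080791496936
bearing -0.3815071876454912 -31.26751912553627
knobhub -2.569558361037595 -96.12483430326017
```

```bash
cat >> pp.py <<'E'
THON,THOFF=-2.5609,-1.4237
def slot(y): return ON+y*np.array([-np.sin(THON),np.cos(THON)])
E
python3 - <<'E'
from pp import *
pick(np.array([589.19,260.1]),THOFF,11,30)
place(slot(-96),THON,11)
E
```

```text
pick hit False err [-0.28 -0.42 -0.53] width 34.9 t 4.775
 lifted width 34.7 F [ 0.4 -0.1 -0.7]
place hit False err [-0.8   0.03 -0.29] F [-0.3 -0.2 -1.1]
 t 11.5833
```

```bash
python3 - <<'E'
from pp import *
import cv2
pick(np.array([467.4,248.75]),THOFF,9,30)
place(slot(32),THON,9)
over(np.array([480,250]),THOFF,300)
for n in("top","side"): cv2.imwrite(f"pics/{n}1.png",eyes.get_image(n)[:,:,::-1])
t=cv2.imread("pics/top1.png")[165:255,315:435];s=cv2.imread("pics/side1.png")[225:310,225:360]
cv2.imwrite("pics/c1.png",np.hstack([cv2.copyMakeBorder(cv2.resize(a,None,fx=k,fy=k,interpolation=2),0,b,0,0,0) for a,k,b in((t,3,0),(s,3,15))]))
E
```

```text
pick hit False err [-0.48  0.22 -0.46] width 51.3 t 15.775
 lifted width 51.0 F [ 0.4 -0.6 -1.2]
place hit False err [-0.6   0.36 -0.37] F [ 0.9  0.  -1.7]
 t 22.6667
```

View pics/c1.png

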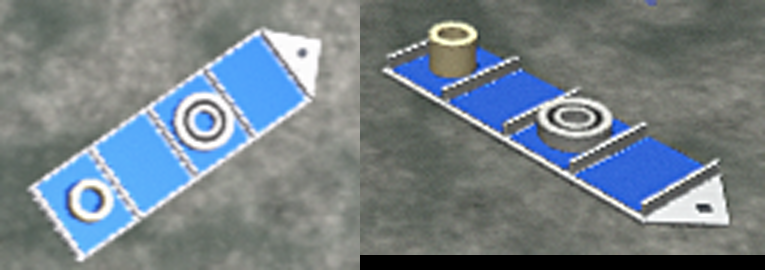

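The picture shows the bushing standing in the compartment farthest from the tip (around (90,200) in the crop) and the bearing lying flat next to the tip compartment (204,121). Next come the nut and the knob.

```bash
python3 - <<'E'
from pp import *
import cv2
pick(np.array([535.7,259.4]),THOFF,8.8,25)
place(slot(-32),THON,8.8)
pick(np.array([402.95,241.1]),THOFF,22.8,25)
place(slot(96),THON,22.8)
over(np.array([480,250]),THOFF,300)
for n in("top","side"): cv2.imwrite(f"pics/{n}2.png",eyes.get_image(n)[:,:,::-1])
t=cv2.imread("pics/top2.png")[165:255,315:435];s=cv2.imread("pics/side2.png")[225:310,225:360]
cv2.imwrite("pics/c2t.png",cv2.resize(t,None,fx=6,fy=6,interpolation=2));cv2.imwrite("pics/c2s.png",cv2.resize(s,None,fx=5,fy=5,interpolation=2))
E
```

```text
pick hit False err [-0.52 -0.41 -0.98] width 24.4 t 28.425
 lifted width 24.3 F [-0.5  0.2 -1.1]
place hit False err [-0.65  0.28 -0.32] F [-0.3  0.3 -0.7]
 t 35.5417
pick hit False err [-0.63  0.02 -0.61] width 17.1 t 40.05
 lifted width 16.7 F [-0.6  0.  -0.4]
place hit False err [-0.49  0.43 -0.49] F [ 0.8 -0.2 -0.1]
 t 47.2333
```

View pics/c2t.png

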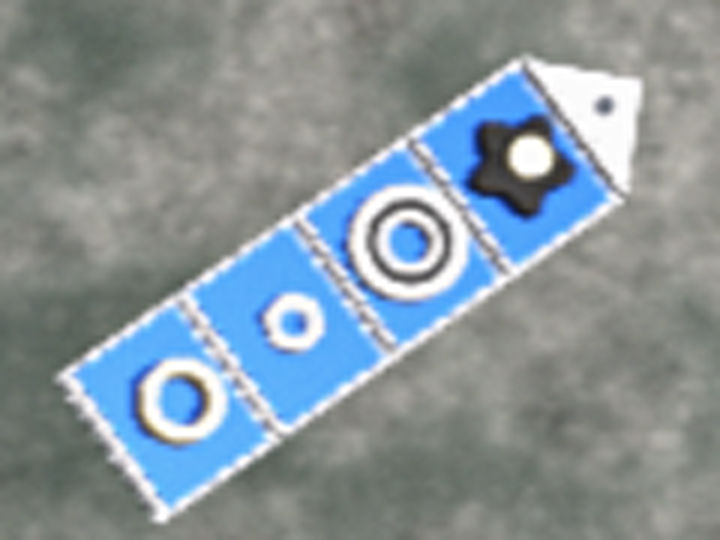

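View pics/c2s.png

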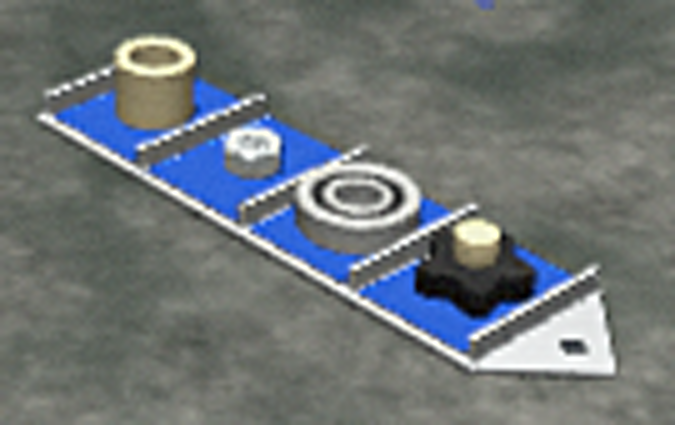

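From the tip the order is now knob, bearing, nut, bushing. Pixel positions in the 6x top crop are knob hub (532,155), bearing (408,242), nut (294,322) and bushing (182,399), all upright and between the ribs. Next I'll measure how well they are centred.

```bash
python3 - <<'E'
from geo import *
np.set_printoptions(suppress=True,precision=1)
k=lambda o,f,u,v:((u+.5)/f-.5+o[0],(v+.5)/f-.5+o[1])
t=lambda u,v:k((315,165),6,u,v); s=lambda u,v:k((225,225),5,u,v)
ON=np.array([484.9,-231.87]);th=-2.5609;c,S=np.cos(th),np.sin(th)
loc=lambda p:np.array([[c,S],[-S,c]])@(np.array(p[:2])-ON)
for n,a,b,z,y in(("bushing",t(182,399),s(156,57),37,-96),("nut",t(294,322),s(253,143),20,-32),("bearing",t(408,242),s(358,195),22,32),("knobhub",t(532,155),s(478,233),33,96)):
    p,_=triang(dict(top=a,side=b));q,_=triang(dict(top=a,side=b),z);q1,_=triang(dict(top=a),z);q2,_=triang(dict(side=b),z)
    print(n,"z %.1f"%p[2],"off both",loc(q)-[0,y],"top",loc(q1)-[0,y],"side",loc(q2)-[0,y])
# star: black silhouette centroid in top view, box in tray axes at z=21
im=cv2.imread("pics/top2.png").astype(int); m=(im.max(2)<90); yy,xx=np.nonzero(m[180:204,391:413]); P=np.array([loc(triang(dict(top=(x+391,y+180)),18)[0]) for x,y in zip(xx,yy)])
print(len(P),P.mean(0)-[0,96],P.min(0)-[0,96],P.max(0)-[0,96])
np.save("star.npy",P)
E
```

```text
bushing z 36.0 off both [0.8 1.1] top [0.9 0.5] side [1.6 2.5]
nut z 19.2 off both [0.9 1.2] top [0.9 0.7] side [1.6 2.1]
bearing z 21.0 off both [0.7 0. ] top [ 0.6 -0.6] side [1.5 1. ]
knobhub z 32.9 off both [0.5 1.1] top [0.4 1.2] side [0.6 1.2]
115 [ 0.6 -4.6] [-22.1 -24.2] [20.8 19. ]
```

The parts sit within about 1 mm of centre. The knob's star looks slightly off its hub, so I'll fit its five tips more closely.

```bash
python3 - <<'E'
from geo import *
np.set_printoptions(suppress=True,precision=1)
ON=np.array([484.9,-231.87]);th=-2.5609;c,S=np.cos(th),np.sin(th)
im=cv2.imread("pics/top2.png").astype(float); B0=cv2.imread("pics/top0.png").astype(float)
# changed-vs-empty mask = knob silhouette (dark star + hub); fit star (5-fold polygon prism) by overlap
D=np.clip(np.abs(im-B0).sum(2)/250,0,1)
def poly(q,r):   # tray-local cx,cy,yaw
    a=q[2]+np.arange(10)*np.pi/5; R=np.where(np.arange(10)%2==0,q[3],r)
    return np.c_[q[0]+R*np.cos(a),96+q[1]+R*np.sin(a)]
def W(l,z): return np.c_[ON[0]+c*l[:,0]-S*l[:,1],ON[1]+S*l[:,0]+c*l[:,1],np.full(len(l),z)]
def ren(q):
    K=8;A=np.zeros((420*K,560*K),np.uint8)
    for z in np.linspace(7,21,5): cv2.fillPoly(A,[np.int32(np.round((proj("top",W(poly(q,q[4]),z))+.5)*K-.5))],255)
    h=np.linspace(0,6.28,40); 
    cv2.fillPoly(A,[np.int32(np.round((proj("top",W(np.c_[.5+9*np.cos(h),97.1+9*np.sin(h)],33))+.5)*K-.5))],255)
    return cv2.resize(A,(560,420),interpolation=cv2.INTER_AREA)/255.
sl=(slice(176,208),slice(387,417))
f=lambda q:((ren(q)-D)[sl]**2).sum()
best=min((minimize(f,[0,0,y,25,13],method="Nelder-Mead",options=dict(initial_simplex=np.array([[0,0,y,25,13]]*6)+np.vstack([np.zeros(5),np.diag([3,3,.3,2,2])]),maxiter=300)) for y in np.arange(0,1.25,.3)),key=lambda r:r.fun)
print("star centre",best.x[:2],"yaw %.2f"%best.x[2],"R,r",best.x[3:],best.fun)
v=poly(best.x,best.x[4])[::2]-[best.x[0],96+best.x[1]]
for a in v: u=a/np.linalg.norm(a); print("tip dir",u,"origin if -x here, from star centre",best.x[:2]+2.4*u,"from hub",np.array([.5,1.1])+2*u)
E
```

```text
star centre [ 0.  -0.3] yaw 0.79 R,r [26.1 17.3] 50.07902818915802
tip dir [0.7 0.7] origin if -x here, from star centre [1.7 1.4] from hub [1.9 2.5]
tip dir [-0.5  0.9] origin if -x here, from star centre [-1.1  1.9] from hub [-0.4  2.9]
tip dir [-1.  -0.2] origin if -x here, from star centre [-2.3 -0.7] from hub [-1.5  0.8]
tip dir [-0.2 -1. ] origin if -x here, from star centre [-0.3 -2.6] from hub [ 0.2 -0.9]
tip dir [ 0.9 -0.5] origin if -x here, from star centre [ 2.2 -1.4] from hub [2.3 0.2]
```

```bash
python3 - <<'E'
from plant import order, status
print(status.read_t(), status.read_tcp_pos()); order.close_job()
E
```

```text
49.4333 [480.46993677 248.95848167 299.9061122 ]
the job is handed in; nothing more can be done
```

I moved all four parts to the empty tray in reverse order and handed the job in at 49.4 s on the robot's clock. From the pointed end the second tray now holds knob, bearing, nut, bushing; in the first tray the order was bushing, nut, bearing, knob.

**Last checks:** pictures from both cameras show one part per compartment, upright and clear of the ribs.
- **Heights:** the measured tops were 36.0 (bushing), 19.2 (nut), 21.0 (bearing) and 32.9 mm (knob). The expected values are 37, 20, 22 and 33, so every part is down on its liner.
- **Centring:** using both cameras together, the bushing, nut, bearing and the knob's hub are within about 1.5 mm of centre. The side camera alone read up to about 3 mm for the bushing, so the two views disagree slightly, roughly within the calibration error.
- **Knob:** I placed it by its hub, and could not tell from the star which way the 2 mm hub offset points. A first rough look at the star's outline put its middle about 2.6 mm off centre, while a closer fit put it within 0.5 mm. The knob's origin may be up to about 3 mm off centre.

The arm stood clear at 300 mm height at hand-in. No placing move hit its 6 N stop, so each part was let go within about half a millimetre of its liner. I did not recheck the look-alikes after the moves.

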